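Press a die pin home with ratchet forceps and release them

ROBOT

A 6-joint arm with a two-finger parallel gripper is mounted at the origin on the work surface. World frame = base frame: x ahead of the robot, y to its left, z up, the work surface at z = 0. Lengths are in m, angles in degrees, forces in N, time in s.
With the tool pointing down it reaches from about 0.25 to 0.725 m from the base axis. Payload 9.7 kg.
Tool frame: the origin (TCP) lies midway between the tips of the shut fingers; the grasp point (between the pads) lies 19 mm behind it; z points along the fingers, y is the line along which they close (so a half turn about z gives the same grasp; the last joint's range is limited). The gripper opens to 85 mm and grips with 20 to 120 N. Pads are 22 mm wide; open, the fingers measure 114 mm over their backs; the gripper's body (76 mm by 85 mm) begins 54 mm behind the grasp point. The pads swing forward as they close: fully open they stand 13 mm farther back than shut.
Start: joints at [68.583, 4.979, 10.078, 95.1, 0, 90], TCP at [0.201, 0.512, 0.231] pointing down, gripper open.
Joint ranges: [-179.16, 179.16], [-48.56, 103.87], [-65.8, 70.77], [-126.05, 130.52], [-82.76, 87.17], [-180, 180]. Speed limits (degrees/s): [127.2, 127.2, 147.25, 180, 180, 180].

INTERFACE

Orientations are given as [roll, pitch, yaw] about the fixed x, y, z axes, in that order (R = Rz(yaw) Ry(pitch) Rx(roll)).
In Python, from workcell import * gives the robot as it stands.
- The arm moves only by the tool servo_tool, never from a script. Its argument "moves" is a list of rows, each a list of 4 numbers: the shift along the world's x, y, z in a scale on which 1.0 is 75 cm, then the turn about the world's z in fractions of the full range, 1 being 4 rad. A call has 1 to 20 rows; each row is the pose to reach, as a shift and turn from the pose commanded when the call began; what a row does not reach only later rows make up. A row lasts 1/12 s, in which the tool goes at most 41.7 mm and 7.16 degrees, less where a joint would pass 70% of its speed; a pose out of reach is approached as far as the arm can. A call with a gripper value outside its range is refused whole. "claw" is the closure, from 0 (fully open) to 1 (shut), set as the call begins (left out, the last holds). The fingers move at their own pace and stop on an object; "force" is the grip in N (left out, the last holds). Time passes only in rows, so rows that repeat a pose let the fingers close. It gives the time, the measured TCP pose, the force, the opening and the grip force at its end, in the units of the state.
- get_obs(): the state, without advancing time (a new reading comes with each control period).
- camera(name): name is "scene" or "side" or "wrist"; returns the picture (420x560x3 uint8, red, green, blue); there is no depth.
- get_calibration(name): a dict with "fx", "fy", "cx", "cy" (pixels), "rvec" (rotation vector, rad) and "tvec" (3), from world to camera coordinates, as OpenCV has them; the wrist camera has in their place "tool_from_camera" (4x4, takes a point from camera to tool coordinates, whose origin is the TCP and whose axes are the flange's). Camera axes: x right, y down, z forward; pixel columns grow to the right and rows downward; lengths in m; the calibration is good to about 2 mm. A picture is of the moment at which its call begins: read the wrist's pose just before it. get_calibration takes no time and is no camera call.
- job_done(): hands the job in; it is judged then, once.
The state is a dict: "time": time; "q": joint angles; "qd": joint speeds; "joint_efforts": joint torques, N m; "ee_pos": TCP position; "tcp_rot": TCP orientation; "wrist_force": force on the tool from outside, world axes, zero at the start; "torque": the same for the moment, N m; "opening": finger opening in m; "grasp_force": force on a finger pad.
Only numpy, scipy, OpenCV 4.12 (cv2) and the standard library are available. Lean on these libraries where they do the work, as an engineer would, in place of code of your own. Each camera call takes 0.05 s, during which the arm holds its last target. There are 200 camera calls.

TASK

A plaster die stands in the jaws of the locking forceps that are fixed to the bench, with its brass pin not yet pushed in. Close the free handle until the ratchet's second and last tooth catches, take your hand off so that the forceps hold the pin fully home on their own for a moment, then push that handle sideways out of its teeth (straight down, towards the bench) and let it go right open. Lift the die out and stand it upright in the empty white tray without dropping it, its pin still home; do not force the handle, and leave the other things where they are.

Things in the scene. Friction and masses are not known exactly. Their poses are not given: they have to be found in the camera images.
- clamp: Large steel locking forceps lying flat, fixed on a grey base 125 x 60 x 20 mm. Origin: on the bench below the scissor pivot. x level from handles to jaws, y level across to the free handle's side, z up. Shanks: 9 mm round bars centred 35 mm above the bench, nothing beneath them behind x = -30 mm. The fixed shank cannot move; its ring is at x -150, y -20 mm, 32 mm outside.
- ratchet (a point): Middle of the toothed bar of the fixed shank, on its top, 45.5 mm above the bench, at clamp x = -115, y = -3 mm. The bar is 9 mm wide in x and 32 mm long in y; its two teeth point down onto a pawl carried by the free handle, on a bar that passes below it.
- handle (a joint): Angle of the free handle about the upright pivot, rad: 0 open, growing as it closes (its ring goes to clamp -y). A weak spring opens it. First tooth holds at 0.155, second and last at 0.215, stop at 0.245 (jaw has the pin home from about 0.2). Riding over a tooth takes 8 to 17 N at the ring; let go, it drops back on the tooth and stays. Over 25 N from the fingers bends it.
- grip: The free handle: shank, ring and pawl. It also springs straight down, sideways to its swing: about 3 N start it, the teeth are free with the ring 3 to 4 mm down (4 to 6 N), stop at 6 mm. It dips as it rides over a tooth and must rise again to catch; finger friction can hold it down. Freed, it springs open; if friction holds it, ease it to clamp +y before lifting. Origin 15 mm behind the pivot.
- handle_ring (a point): Centre of the free handle's finger ring, level with its top, about 38 mm above the bench: 32 mm outside, 18 mm hole, 7 mm thick. Moves with the handle, 150 mm from the pivot: near y = +54 mm in clamp axes when open, +22 mm when locked on the second tooth.
- die: Loose plaster die, block 36 x 26 x 40 mm (x, y, z) with a tooth stump on top, 51 mm high in all, 50 to 110 g. Origin: centre of its underside; x, y, z along the clamp's at first. The brass pin is in its -y face, 15 mm up. Grip it across its x faces, 26 mm or more above its underside, clear of jaws and stops.
- pin (a joint): How far the brass pin (head 10 mm across, 3 mm thick) is pushed into the die, m: 0 = head 9 mm off the face, 0.009 = home, head on the face. It slides stiffly (about 3 N) and stays where it is left.
- seat (a point): Centre of the die's seat in the clamp, 20 mm above the bench, at clamp x = 70, y = 0. The moving jaw (top 41 mm above the bench) closes to +y on the pin; the fixed jaw, a wall at y = 13 to 19 mm, top 44 mm above the bench, backs the die; two low stops (top 30 mm above the bench) stand at its x ends, 1.5 mm off.
- tray: Empty open white plastic tray, 140 x 110 x 22 mm (x, y, z), walls and floor 4 mm thick, fixed. Origin: centre of its underside on the bench.
- spare_die: Loose smaller plaster die without a pin, 30 x 24 mm, 35 mm high; not needed, leave it.
- wax_knife: Loose wax spatula with a wooden handle, 170 mm long; not needed, leave it.
- jar: Loose jar with a lid, 56 mm across, 60 mm high; not needed, leave it.
- bowl: Loose grey mixing bowl, 110 mm across, 50 mm high; not needed, leave it.
Mind the look-alikes: they are no part of the job. What is shaped like the die but blue is not meant. Leave any pink look-alike of the tray alone.

How it is judged:
By the outcome, as a careful person would: the job done as asked, in the order asked, and still so for the second after the job is handed in, with the robot touching nothing.
It also fails if it takes over 64 s, if anything falls off the work surface, if the arm or the gripper's body presses on something with over 40 N, if the wrist force passes 120 N, or if a joint passes its speed limit or range.

## Working session

There is one attempt and no reset: what is moved stays moved. The work goes in short steps, Python scripts to look and compute and a tool call to move; the robot and the scene stay as the last step left them, time stands still between calls to the robot, and variables do not carry over. Pictures are saved under pics/ and viewed, at most 13 in all, crops included, and the job is handed in when it is done.

Besides the shell and the picture viewer there is one more tool, called after "Call:" in YAML: its name, and indented under it one key for each argument. servo_tool: Moves the arm, as the interface text tells. Its arguments: {"type":"object","properties":{"moves":{"type":"array","items":{"type":"array","items":{"type":"number"}}},"claw":{"type":"number"},"force":{"type":"number"}},"required":["moves"]}

```bash
mkdir -p pics; ls; cat > h.py <<'E'
from workcell import *
import numpy as np, cv2
def snap(n,f):
    im=np.array(camera(n)); cv2.imwrite(f'pics/{f}.png',im[:,:,::-1]); return im
def K(c): return np.array([[c['fx'],0,c['cx']],[0,c['fy'],c['cy']],[0,0,1.]])
def ray(n,u,v):
    c=get_calibration(n); d=np.linalg.inv(K(c))@[u,v,1]
    R=cv2.Rodrigues(np.array(c['rvec'],float))[0]; t=np.array(c['tvec'],float).ravel()
    return -R.T@t, R.T@d
def onplane(n,u,v,z):
    o,d=ray(n,u,v); return o+d*(z-o[2])/d[2]
def proj(n,P):
    c=get_calibration(n)
    return cv2.projectPoints(np.array(P,float).reshape(-1,1,3),np.array(c['rvec'],float),np.array(c['tvec'],float),K(c),None)[0].reshape(-1,2)
E
python3 - <<'E'
from h import *
a=snap('scene','scene0'); b=snap('side','side0')
o=get_obs(); print(o['time'],o['ee_pos'],o['tcp_rot'],o['opening'],o['wrist_force'])
for n in('scene','side'): print(n,ray(n,280,210))
E
```

```text
pics
0.1 [0.20074054 0.51183089 0.23067873] [-1.79933992e+02 -7.10292814e-04  1.58584023e+02] 0.08515581856094642 [-0.07655503 -0.46261772  0.33027022]
scene (array([ 0.92196004, -0.64511383,  1.0411631 ]), array([-0.29524436,  0.50662711, -0.81005733]))
side (array([-0.05589481,  0.9905153 ,  0.73025243]), array([ 0.46437444, -0.74333742, -0.48151732]))
```

View pics/scene0.png

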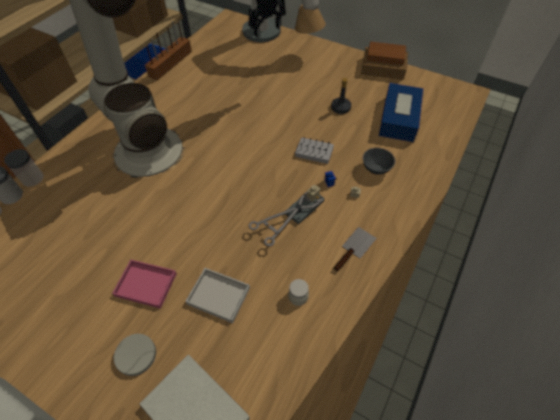

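View pics/side0.png

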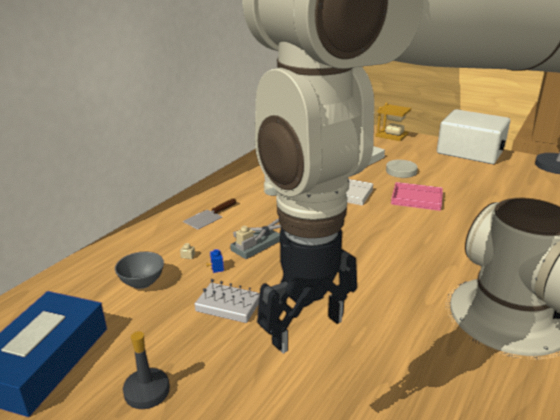

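The scene view shows the forceps with the rings at about (250,228) and (268,242) and the die near (314,192). The white tray is at (218,295), the pink one at (146,284), and the blue look-alike at (330,178). The side view confirms the layout.

```bash
python3 - <<'E'
from h import *
a=cv2.imread('pics/scene0.png')[165:265,225:345]
cv2.imwrite('pics/crop0.png',cv2.resize(a,None,fx=6,fy=6,interpolation=cv2.INTER_CUBIC))
for n,u,v,z in [('ringA',250,229,.038),('ringB',268,241,.038),('ringtop',262,251,.038),('die',314,192,.05),('tray',218,295,.02),('pink',146,284,.02),('blue',330,178,.03),('jar',299,291,.05)]:
    print(n,onplane('scene',u,v,z).round(3))
print(get_calibration('wrist'))
E
```

```text
ringA [ 0.514 -0.122  0.038]
ringB [ 0.581 -0.132  0.038]
ringtop [ 0.584 -0.169  0.038]
die [0.619 0.088 0.05 ]
tray [ 0.545 -0.337  0.02 ]
pink [ 0.353 -0.409  0.02 ]
blue [0.631 0.18  0.03 ]
jar [ 0.736 -0.23   0.05 ]
{'fx': 301.9470175536619, 'fy': 301.9470175536619, 'cx': 280.63069867876254, 'cy': 216.05820345968766, 'tool_from_camera': array([[-3.92758461e-04, -9.58407955e-01, -2.85401538e-01,
         7.31231737e-02],
       [ 9.99998450e-01,  1.13346756e-04, -1.75678901e-03,
        -4.47764428e-04],
       [ 1.71606990e-03, -2.85401786e-01,  9.58406425e-01,
        -1.42945904e-01],
       [ 0.00000000e+00,  0.00000000e+00,  0.00000000e+00,
         1.00000000e+00]])}
```

View pics/crop0.png

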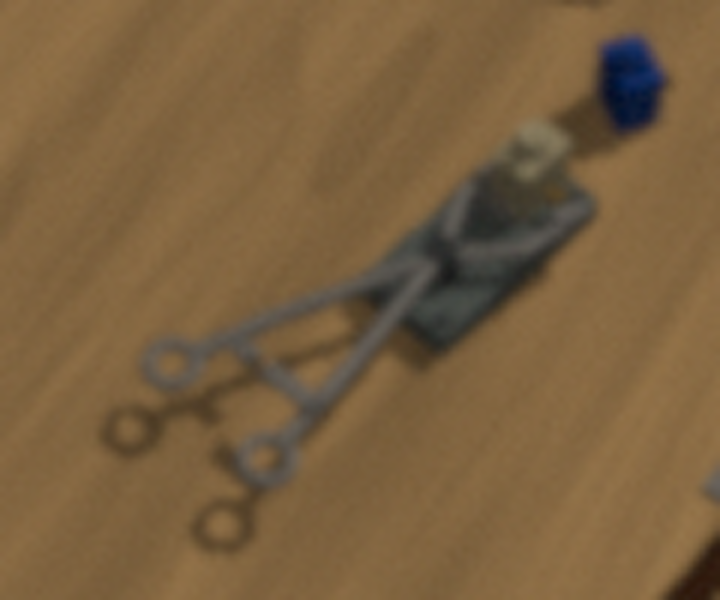

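Ring centres in this crop map to about (253.7,225.5), the free ring on clamp +y, and (269.2,241.3), the fixed ring. The tooth stump is near (315,190).

```bash
python3 - <<'E'
from h import *
r=onplane('scene',253.7,225.5,.036); f=onplane('scene',269.2,241.3,.036); d=onplane('scene',225+540/6,165+148/6,.068)
print(r,f,d,np.linalg.norm(r-f),np.linalg.norm(d-f))
v=(f-d)[:2]; yaw=np.arctan2(-v[1],-v[0])-np.arctan2(20,220); print(np.degrees(yaw))
R=lambda a:np.array([[np.cos(a),-np.sin(a)],[np.sin(a),np.cos(a)]])
print('pivot',f[:2]-R(yaw)@[-.15,-.02], d[:2]-R(yaw)@[.07,0], 'free pred',f[:2]+R(yaw)@[.01,.074])
E
```

```text
[ 0.51563704 -0.105073    0.036     ] [ 0.58423145 -0.12965082  0.036     ] [0.62264646 0.08409168 0.068     ] 0.07286468671647436 0.21951211006995325
74.61682258382585
pivot [0.60473894 0.02028064] [0.60407735 0.01659954] free pred [ 0.51553535 -0.10037888]
```

The manual's scale: shifts go in shares of 75 cm and turns go in shares of 4 rad. Converting my numbers, -52.6 cm / 75 = -0.7013, 36.8 cm / 75 = 0.4907, 0.105 rad / 4 = 0.0263.

Call:
servo_tool:
  moves:
    - [0.4907,-0.7013,-0.0667,0.0263]
    - [0.4907,-0.7013,-0.0667,0.0263]
    - [0.4907,-0.7013,-0.0667,0.0263]
    - [0.4907,-0.7013,-0.0667,0.0263]
    - [0.4907,-0.7013,-0.0667,0.0263]
    - [0.4907,-0.7013,-0.0667,0.0263]
    - [0.4907,-0.7013,-0.0667,0.0263]
    - [0.4907,-0.7013,-0.0667,0.0263]
    - [0.4907,-0.7013,-0.0667,0.0263]
    - [0.4907,-0.7013,-0.0667,0.0263]
    - [0.4907,-0.7013,-0.0667,0.0263]
    - [0.4907,-0.7013,-0.0667,0.0263]
    - [0.4907,-0.7013,-0.0667,0.0263]
    - [0.4907,-0.7013,-0.0667,0.0263]
    - [0.4907,-0.7013,-0.0667,0.0263]
    - [0.4907,-0.7013,-0.0667,0.0263]
    - [0.4907,-0.7013,-0.0667,0.0263]
    - [0.4907,-0.7013,-0.0667,0.0263]
    - [0.4907,-0.7013,-0.0667,0.0263]
  claw: 1
  force: 30

```text
time: 1.68
ee_pos: [0.5684, -0.0136, 0.181]
tcp_rot: [180.0, -0.1, 164.6]
wrist_force: [0.0, -0.4, 0.3]
opening: 0.0002
grasp_force: 0.0
```

```bash
cat >> h.py <<'E'
from scipy.spatial.transform import Rotation as Ro
def wpose():
    o=get_obs(); T=np.eye(4); T[:3,:3]=Ro.from_euler('xyz',o['tcp_rot'],degrees=True).as_matrix(); T[:3,3]=o['ee_pos']
    return T@np.array(get_calibration('wrist')['tool_from_camera'])
def wplane(T,u,v,z):
    c=get_calibration('wrist'); d=T[:3,:3]@np.linalg.inv(K(c))@[u,v,1]; o=T[:3,3]
    return o+d*(z-o[2])/d[2]
E
python3 - <<'E'
from h import *
o=get_obs(); print(o['time'],o['ee_pos'],o['tcp_rot'],o['opening'],o['wrist_force'],o['q'])
T=wpose(); np.save('T1.npy',T); snap('wrist','w1')
E
```

```text
1.6833 [ 0.5684127  -0.01356235  0.18103235] [ 1.79998178e+02 -5.07330464e-02  1.64598257e+02] 0.00018235440132186555 [ 0.02686265 -0.36069739  0.27180477] [-1.37387058e+00  6.82823468e+00  6.50933986e+00  8.97298836e+01
  1.40651978e-02  1.40278668e+01]
```

View pics/w1.png

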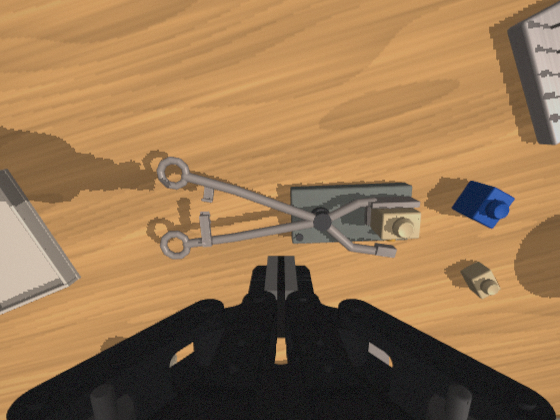

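The wrist view shows the free ring at (173,173), the fixed ring at (175,244), the pivot at (321,220), the die stump at (402,228), and a corner of the white tray at left. I'll refine the ring centres with a mask.

```bash
python3 - <<'E'
from h import *
T=np.load('T1.npy'); im=cv2.imread('pics/w1.png'); hsv=cv2.cvtColor(im,cv2.COLOR_BGR2HSV)
def ringc(u,v):
    p=hsv[v-25:v+25,u-25:u+25]; m=((p[...,1]<75)&(p[...,2]>60)).astype(np.uint8)
    pts=np.argwhere(m)[:, ::-1]+[u-25,v-25]
    d=np.hypot(*(pts-[u,v]).T); 
    c=np.array([u,v],float)
    for _ in range(8):   # centre = circle fit to ring pixels
        d=np.hypot(*(pts-c).T); s=pts[(d<19)&(d>6)]
        A=np.c_[2*s,np.ones(len(s))]; c=np.linalg.lstsq(A,(s**2).sum(1),rcond=None)[0][:2]
    return c,len(s)
R=lambda a:np.array([[np.cos(a),-np.sin(a)],[np.sin(a),np.cos(a)]])
(a,na),(b,nb)=ringc(173,173),ringc(175,244); print(a,na,b,nb)
r=wplane(T,*a,.036)[:2]; f=wplane(T,*b,.036)[:2]; p=wplane(T,321,220,.040)[:2]; d=wplane(T,402,228,.071)[:2]
print('ring',r,'fixed',f,'piv',p,'die',d)
print('dist r-f',np.linalg.norm(r-f),'r-p',np.linalg.norm(r-p),'f-p',np.linalg.norm(f-p),'d-p',np.linalg.norm(d-p))
mod=np.array([[-.14,.054],[-.15,-.02],[0,0],[.07,0]]); obs=np.array([r,f,p,d])
mc,oc=mod.mean(0),obs.mean(0); H=(mod-mc).T@(obs-oc); yaw=np.arctan2(H[0,1]-H[1,0],H[0,0]+H[1,1])
P=oc-R(yaw)@mc; print('yaw',np.degrees(yaw),'pivot',P); print('resid mm',((mod@R(yaw).T+P-obs)*1e3).round(1).tolist())
# tray from scene: white mask
s=cv2.imread('pics/scene0.png')[262:328,180:255]; hs=cv2.cvtColor(s,cv2.COLOR_BGR2HSV)
m=((hs[...,1]<60)&(hs[...,2]>85)).astype(np.uint8); c=max(cv2.findContours(m,0,2)[0],key=cv2.contourArea)
bx=cv2.boxPoints(cv2.minAreaRect(c))+[180,262]; ap=cv2.approxPolyDP(c,6,True).reshape(-1,2)+[180,262]
print('tray quad',ap.tolist(),[onplane('scene',*q,.022)[:2].round(3).tolist() for q in ap])
print('wrist tray corner',wplane(T,77,278,.022))
E
```

```text
[173.64385567 172.77498367] 598 [176.43068327 244.32063103] 515
ring [ 0.511436   -0.10477457] fixed [ 0.58089672 -0.12864368] piv [0.59344238 0.01983852] die [0.60922866 0.08558034]
dist r-f 0.07344743868016099 r-p 0.1491759680366097 f-p 0.14901126877475473 d-p 0.06761059337538072
yaw 77.40438356989286 pivot [0.59404014 0.01982291]
resid mm [[-0.6, -0.3], [-0.0, -2.3], [0.6, -0.0], [0.1, 2.6]]
tray quad [[204, 269], [186, 301], [232, 321], [248, 285]] [[0.466, -0.292], [0.481, -0.394], [0.619, -0.379], [0.601, -0.272]]
wrist tray corner [ 0.59326495 -0.25635867  0.022     ]
```

Converted, -15.5 cm / 75 = -0.2067, -9.7 cm / 75 = -0.1293, 0.049 rad / 4 = 0.0123.

Call:
servo_tool:
  moves:
    - [-0.1293,-0.1187,-0.0533,0.0123]
    - [-0.1293,-0.1187,-0.0533,0.0123]
    - [-0.1293,-0.1187,-0.0533,0.0123]
    - [-0.1293,-0.1187,-0.0533,0.0123]
    - [-0.1293,-0.1187,-0.16,0.0123]
    - [-0.1293,-0.1187,-0.2067,0.0123]
    - [-0.1293,-0.1187,-0.2067,0.0123]
    - [-0.1293,-0.1187,-0.2067,0.0123]
    - [-0.1293,-0.1187,-0.2067,0.0123]

```text
time: 2.48
ee_pos: [0.4709, -0.1019, 0.0262]
tcp_rot: [180.0, -0.1, 167.5]
wrist_force: [-0.5, 0.5, 0.6]
opening: 0.0001
grasp_force: 0.0
```

```bash
cat >> h.py <<'E'
CY=np.radians(77.4); CP=np.array([.594,.0198]); ex=np.array([np.cos(CY),np.sin(CY)]); ey=np.array([-ex[1],ex[0]])
def st():
    o=get_obs(); p=np.array(o['ee_pos']); d=p[:2]-CP; w=np.array(o['wrist_force'])
    print('t',round(o['time'],2),'clamp xyz mm',(d@ex*1e3).round(1),(d@ey*1e3).round(1),(p[2]*1e3).round(1),'F clamp',(w[:2]@ex).round(1),(w[:2]@ey).round(1),w[2].round(1),'rot',np.round(o['tcp_rot'],1))
E
python3 - <<'E'
from h import *
st(); T=wpose(); np.save('T2.npy',T); snap('wrist','w2')
E
```

```text
t 2.48 clamp xyz mm -145.7 93.5 26.2 F clamp 0.3 0.6 0.6 rot [ 1.800e+02 -1.000e-01  1.675e+02]
```

View pics/w2.png

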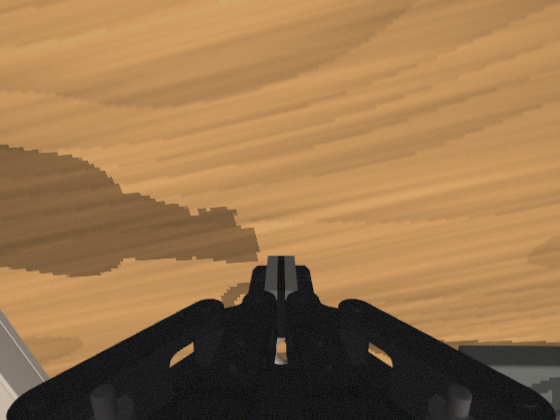

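The gripper hides the ring at this range, so I'll go by force from here.

Converted, 2.93 cm / 75 = 0.0391, 2.54 cm / 75 = 0.0339.

Call:
servo_tool:
  moves:
    - [0.0131,-0.0029,0,0]
    - [0.0183,-0.004,0,0]
    - [0.0235,-0.0052,0,0]
    - [0.0287,-0.0064,0,0]
    - [0.0339,-0.0076,0,0]
    - [0.0391,-0.0087,0,0]
    - [0.0391,-0.0087,0,0]

```text
time: 3.12
ee_pos: [0.5003, -0.1099, 0.0256]
tcp_rot: [-179.9, -0.2, 167.4]
wrist_force: [-6.3, -2.0, 1.1]
opening: 0.0
grasp_force: 3.0
```

```bash
python3 -c "
from h import *
st(); snap('scene','s2')
a=cv2.imread('pics/s2.png')[165:265,225:345]
cv2.imwrite('pics/s2c.png',cv2.resize(a,None,fx=5,fy=5,interpolation=cv2.INTER_CUBIC))"
```

```text
t 3.12 clamp xyz mm -147.0 63.2 25.6 F clamp -3.4 5.7 1.1 rot [-179.9   -0.2  167.4]
```

View pics/s2c.png

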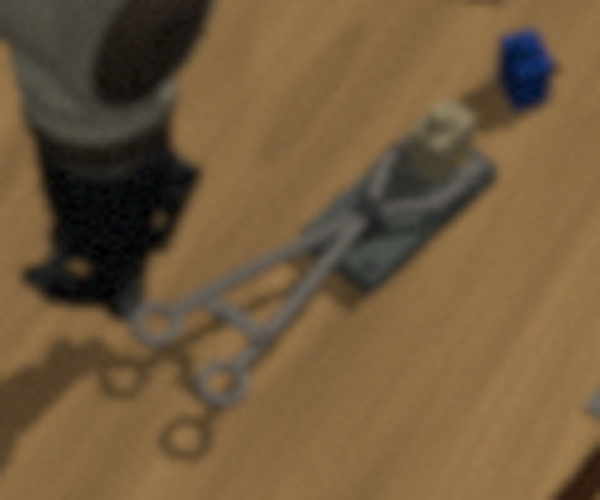

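The finger bears on the outside of the free ring at crop (130,310), and the handle is moving in. I'll continue in small steps.

Converted, 0.39 cm / 75 = 0.0052, 0.29 cm / 75 = 0.0039.

Call:
servo_tool:
  moves:
    - [0.0013,-0.0003,0,0]
    - [0.0027,-0.0005,0,0]
    - [0.0039,-0.0009,0,0]
    - [0.0052,-0.0012,0,0]
    - [0.0052,-0.0012,0,0]

```text
time: 3.58
ee_pos: [0.5021, -0.1107, 0.0247]
tcp_rot: [-179.9, -0.4, 167.4]
wrist_force: [-12.9, -3.0, -1.1]
opening: -0.0002
grasp_force: 5.9
```

Converted, 0.29 cm / 75 = 0.0039, 0.2 cm / 75 = 0.0027.

Call:
servo_tool:
  moves:
    - [0.0013,-0.0003,0,0]
    - [0.0027,-0.0005,0,0]
    - [0.0039,-0.0009,0,0]
    - [0.0039,-0.0009,0,0]

```text
time: 3.92
ee_pos: [0.5069, -0.1113, 0.0256]
tcp_rot: [-180.0, -0.2, 167.4]
wrist_force: [-5.8, -1.8, 0.2]
opening: 0.0001
grasp_force: 2.8
```

```bash
python3 -c "
from h import *
st()"
```

```text
t 3.92 clamp xyz mm -147.0 56.4 25.6 F clamp -3.0 5.3 0.2 rot [-180.    -0.2  167.4]
```

First tooth passed: the force peaked at 13 N, then dropped. Continuing to the second.

Converted, 0.39 cm / 75 = 0.0052, 0.29 cm / 75 = 0.0039.

Call:
servo_tool:
  moves:
    - [0.0013,-0.0003,0,0]
    - [0.0027,-0.0005,0,0]
    - [0.0039,-0.0009,0,0]
    - [0.0052,-0.0012,0,0]
    - [0.0052,-0.0012,0,0]

```text
time: 4.33
ee_pos: [0.5093, -0.1125, 0.0249]
tcp_rot: [-179.9, -0.3, 167.3]
wrist_force: [-11.5, -4.0, -1.7]
opening: 0.0002
grasp_force: 5.0
```

Converted, 0.2 cm / 75 = 0.0027, 0.15 cm / 75 = 0.002.

Call:
servo_tool:
  moves:
    - [0.0007,-0.0001,0,0]
    - [0.0013,-0.0003,0,0]
    - [0.002,-0.0004,0,0]
    - [0.0027,-0.0005,0,0]
    - [0.0027,-0.0005,0,0]

```text
time: 4.75
ee_pos: [0.5103, -0.113, 0.0244]
tcp_rot: [-179.8, -0.5, 167.3]
wrist_force: [-15.2, -5.7, -2.7]
opening: -0.0002
grasp_force: 6.6
```

```bash
python3 -c "
from h import *
st()"
```

```text
t 4.75 clamp xyz mm -147.8 52.7 24.4 F clamp -8.9 13.6 -2.7 rot [-179.8   -0.5  167.3]
```

Converted, 0.18 cm / 75 = 0.0024, -0.14 cm / 75 = -0.0019.

Call:
servo_tool:
  moves:
    - [0.0004,-0.0008,0,0]
    - [0.0011,-0.0016,0,0]
    - [0.0017,-0.0017,0,0]
    - [0.0024,-0.0019,0,0]
    - [0.0024,-0.0019,0,0]

```text
time: 5.17
ee_pos: [0.5113, -0.1136, 0.0238]
tcp_rot: [-179.9, -0.6, 167.4]
wrist_force: [-17.8, -1.4, -1.7]
opening: -0.0
grasp_force: 8.6
```

```bash
python3 -c "
from h import *
st()"
```

```text
t 5.17 clamp xyz mm -148.3 51.7 23.8 F clamp -5.3 17.0 -1.7 rot [-179.9   -0.6  167.4]
```

Converted, 0.1 cm / 75 = 0.0013, 0.05 cm / 75 = 0.0007.

Call:
servo_tool:
  moves:
    - [0.0007,-0.0003,0,0]
    - [0.0013,-0.0005,0,0]
    - [0.0013,-0.0005,0,0]

```text
time: 5.42
ee_pos: [0.5122, -0.1141, 0.0236]
tcp_rot: [-179.9, -0.6, 167.4]
wrist_force: [-17.5, -2.2, -6.0]
opening: 0.0
grasp_force: 7.9
```

Call:
servo_tool:
  moves:
    - [0.0007,-0.0003,0,0]
    - [0.0013,-0.0005,0,0]
    - [0.0013,-0.0005,0,0]

```text
time: 5.67
ee_pos: [0.5161, -0.1148, 0.0253]
tcp_rot: [-179.9, -0.2, 167.4]
wrist_force: [-8.6, -1.8, -0.5]
opening: 0.0002
grasp_force: 3.7
```

```bash
python3 -c "
from h import *
st()"
```

```text
t 5.67 clamp xyz mm -148.3 46.6 25.3 F clamp -3.6 8.0 -0.5 rot [-179.9   -0.2  167.4]
```

Second tooth passed: the force dropped from 17 to 8 N. I'll raise it slightly, then back off briskly.

Converted, 12 cm / 75 = 0.16, 8 cm / 75 = 0.1067.

Call:
servo_tool:
  moves:
    - [0,0,0.0013,0]
    - [-0.04,0.0089,0.0013,0]
    - [-0.04,0.0089,0.0013,0]
    - [-0.04,0.0089,0.0013,0]
    - [-0.0533,0.012,0.0533,0]
    - [-0.0533,0.012,0.1067,0]
    - [-0.0533,0.012,0.16,0]
    - [-0.0533,0.012,0.16,0]

```text
time: 6.33
ee_pos: [0.4814, -0.1063, 0.1549]
tcp_rot: [180.0, 0.7, 167.4]
wrist_force: [0.9, 0.1, 0.8]
opening: 0.0001
grasp_force: 0.0
```

```bash
python3 - <<'E'
from h import *
st(); T=wpose(); np.save('T3.npy',T); im=snap('wrist','w3')
# predicted ring centre pixels, locked
c=get_calibration('wrist')
for a in (0,.155,.215):
    th=.368-a; q=CP+(-.15*np.cos(th))*ex+(.15*np.sin(th))*ey
    X=np.linalg.inv(T)@[*q,.036,1]; print(a,c['fx']*X[0]/X[2]+c['cx'],c['fy']*X[1]/X[2]+c['cy'])
E
```

```text
t 6.33 clamp xyz mm -147.6 82.3 154.9 F clamp 0.3 -0.9 0.8 rot [180.    0.7 167.4]
0 289.78028377664214 238.8969259739649
0.155 282.5607745690883 260.7654020255479
0.215 280.83446693025877 269.1830546470942
```

View pics/w3.png

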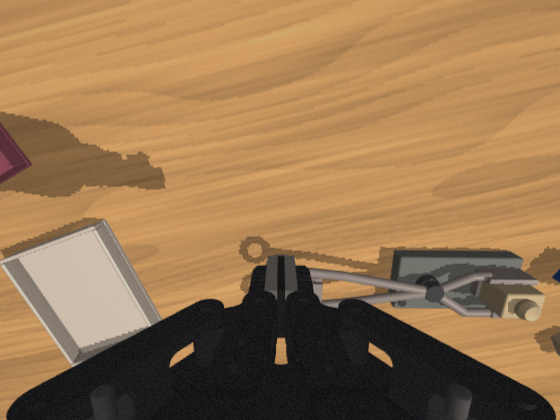

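The handle is in and the jaw is on the pin, but the fingers hide the ring. I'll shift to verify the tooth angle.

Converted, 7.5 cm / 75 = 0.1, 7.3 cm / 75 = 0.0973.

Call:
servo_tool:
  moves:
    - [0.1,0.0973,0.04,0]
    - [0.1,0.0973,0.04,0]
    - [0.1,0.0973,0.04,0]
    - [0.1,0.0973,0.04,0]
    - [0.1,0.0973,0.04,0]

```text
time: 6.8
ee_pos: [0.5538, -0.0316, 0.1754]
tcp_rot: [180.0, -0.0, 167.5]
wrist_force: [-0.4, 0.2, -0.5]
opening: 0.0001
grasp_force: 0.0
```

```bash
python3 - <<'E'
from h import *
st(); T=wpose(); np.save('T4.npy',T); im=snap('wrist','w4'); hsv=cv2.cvtColor(im,cv2.COLOR_RGB2HSV)
c=get_calibration('wrist')
def pr(q,z): X=np.linalg.inv(T)@[*q,z,1]; return np.array([c['fx']*X[0]/X[2]+c['cx'],c['fy']*X[1]/X[2]+c['cy']])
def ringc(c0):
    u,v=map(int,c0); p=hsv[v-25:v+25,u-25:u+25]; m=(p[...,1]<75)&(p[...,2]>60)
    pts=np.argwhere(m)[:, ::-1]+[u-25,v-25]; k=np.array(c0,float)
    for _ in range(15):
        d=np.hypot(*(pts-k).T); s=pts[(d<19)&(d>6)]
        k=np.linalg.lstsq(np.c_[2*s,np.ones(len(s))],(s**2).sum(1),rcond=None)[0][:2]
    return k
for nm,q in (('free',CP-.1482*ex+.0229*ey),('fixed',CP-.15*ex-.02*ey)):
    k=ringc(pr(q,.036)); w=wplane(T,*k,.036)[:2]-CP; print(nm,k,'clamp mm',(w@ex*1e3).round(1),(w@ey*1e3).round(1))
v=cv2.cvtColor(im,cv2.COLOR_RGB2BGR); cv2.imwrite('pics/w4c.png',cv2.resize(v[140:300,60:460],None,fx=2,fy=2))
E
```

```text
t 6.8 clamp xyz mm -59.0 28.0 175.4 F clamp 0.1 0.5 -0.5 rot [180.   -0.  167.5]
free [189.97838189 210.31276299] clamp mm -147.8 22.9
fixed [193.4937829  250.70173758] clamp mm -147.8 -19.5
```

View pics/w4c.png

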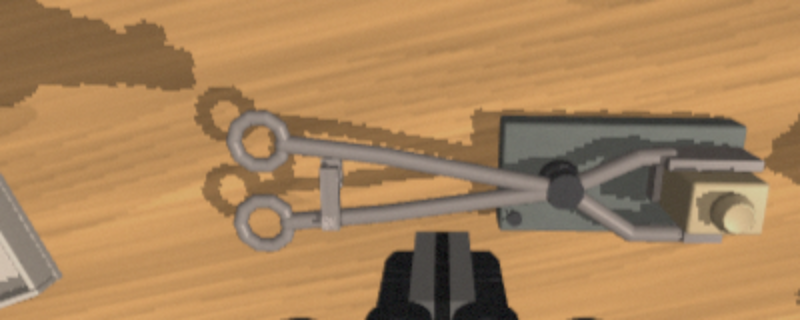

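The forceps are locked exactly on the second tooth: free ring at clamp (-147.8, 22.9), holding on its own. Now I'll press down on top of the ring.

Call:
servo_tool:
  moves:
    - [-0.024,-0.12,-0.0267,0]
    - [-0.024,-0.12,-0.0533,0]
    - [-0.024,-0.12,-0.08,0]
    - [-0.024,-0.12,-0.1333,0]
    - [-0.024,-0.12,-0.1693,0]
    - [-0.024,-0.12,-0.1693,0]
    - [-0.024,-0.12,-0.1693,0]

```text
time: 7.43
ee_pos: [0.5331, -0.123, 0.0484]
tcp_rot: [-180.0, -0.2, 167.3]
wrist_force: [0.3, -0.3, 0.4]
opening: 0.0
grasp_force: 0.0
```

```bash
python3 -c "
from h import *
st()"
```

```text
t 7.43 clamp xyz mm -152.7 28.3 48.4 F clamp -0.3 -0.3 0.4 rot [-180.    -0.2  167.3]
```

Converted, -1.2 cm / 75 = -0.016, -1.1 cm / 75 = -0.0147.

Call:
servo_tool:
  moves:
    - [0,0,-0.0067,0]
    - [0,0,-0.012,0]
    - [0,0,-0.0133,0]
    - [0,0,-0.0147,0]
    - [0,0,-0.016,0]
    - [0,0,-0.016,0]

```text
time: 7.93
ee_pos: [0.5351, -0.1226, 0.0379]
tcp_rot: [180.0, 0.1, 167.4]
wrist_force: [0.5, -0.3, 1.5]
opening: -0.0
grasp_force: 1.0
```

Call:
servo_tool:
  moves:
    - [0,0,-0.0013,0]
    - [0,0,-0.002,0]
    - [0,0,-0.002,0]

```text
time: 8.18
ee_pos: [0.5348, -0.1225, 0.0359]
tcp_rot: [180.0, 0.0, 167.4]
wrist_force: [0.2, 0.8, 2.7]
opening: -0.0002
grasp_force: 1.4
```

```bash
python3 -c "
from h import *
st()"
```

```text
t 8.18 clamp xyz mm -151.8 26.8 35.9 F clamp 0.8 0.0 2.7 rot [180.    0.  167.4]
```

Converted, -0.15 cm / 75 = -0.002, -0.1 cm / 75 = -0.0013.

Call:
servo_tool:
  moves:
    - [0,0,-0.0013,0]
    - [0,0,-0.002,0]
    - [0,0,-0.002,0]

```text
time: 8.43
ee_pos: [0.5342, -0.1225, 0.0339]
tcp_rot: [180.0, -0.1, 167.4]
wrist_force: [-1.8, 0.2, 4.3]
opening: 0.0
grasp_force: 1.8
```

Converted, -0.1 cm / 75 = -0.0013, -0.05 cm / 75 = -0.0007.

Call:
servo_tool:
  moves:
    - [0,0,-0.0007,0]
    - [0,0,-0.0013,0]
    - [0,0,-0.0013,0]

```text
time: 8.68
ee_pos: [0.5345, -0.1226, 0.0332]
tcp_rot: [-180.0, -0.0, 167.4]
wrist_force: [-3.0, 0.8, 4.4]
opening: -0.0001
grasp_force: 1.9
```

```bash
python3 -c "
from h import *
st()"
```

```text
t 8.68 clamp xyz mm -151.9 27.0 33.2 F clamp 0.1 3.1 4.4 rot [-180.    -0.   167.4]
```

The lateral force is now +3 N on the tool, so the teeth are free and friction holds the handle. I'll ease to clamp +y, then lift.

Converted, 14.5 cm / 75 = 0.1933, 11 cm / 75 = 0.1467.

Call:
servo_tool:
  moves:
    - [-0.0027,0.0005,-0.0004,0]
    - [-0.0065,0.0015,-0.0004,0]
    - [-0.0107,0.0024,-0.0004,0]
    - [-0.016,0.0036,-0.0004,0]
    - [-0.0213,0.0048,0,0]
    - [-0.0267,0.006,0,0]
    - [-0.032,0.0072,0.0013,0]
    - [-0.0347,0.008,0.0133,0]
    - [-0.0347,0.008,0.04,0]
    - [-0.0347,0.008,0.0933,0]
    - [-0.0347,0.008,0.1467,0]
    - [-0.0347,0.008,0.1933,0]

```text
time: 9.68
ee_pos: [0.5077, -0.1166, 0.1807]
tcp_rot: [-180.0, -0.0, 167.4]
wrist_force: [1.3, -0.6, -0.5]
opening: 0.0001
grasp_force: 0.0
```

Converted, 8 cm / 75 = 0.1067, 4 cm / 75 = 0.0533.

Call:
servo_tool:
  moves:
    - [0.0533,0.1067,0,0]
    - [0.0533,0.1067,0,0]
    - [0.0533,0.1067,0,0]
    - [0.0533,0.1067,0,0]

```text
time: 10.02
ee_pos: [0.5487, -0.0347, 0.1781]
tcp_rot: [-180.0, -0.1, 167.6]
wrist_force: [-0.3, -1.2, -0.4]
opening: -0.0002
grasp_force: 0.0
```

```bash
python3 - <<'E'
from h import *
st(); T=wpose(); np.save('T5.npy',T); im=snap('wrist','w5')
E
```

```text
t 10.02 clamp xyz mm -63.1 32.3 178.1 F clamp -1.2 0.1 -0.4 rot [-1.800e+02 -1.000e-01  1.676e+02]
```

View pics/w5.png

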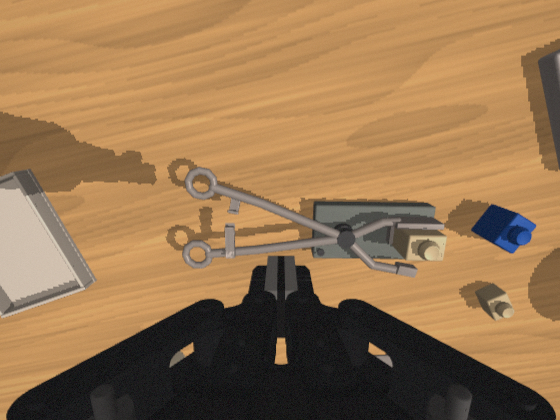

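The handle is fully open: ring at (201,183), moving jaw swung clear at (404,270). The die is in its seat with its stump at (428,250). Next I measure the die and the tray.

```bash
python3 - <<'E'
from h import *
T=np.load('T5.npy')
cl=lambda w:(((w[:2]-CP)@ex*1e3).round(1),((w[:2]-CP)@ey*1e3).round(1))
im=cv2.imread('pics/w5.png'); hs=cv2.cvtColor(im,cv2.COLOR_BGR2HSV)
p=hs[225:268,395:455]; m=((p[...,0]>15)&(p[...,0]<35)&(p[...,1]>40)&(p[...,1]<130)&(p[...,2]>110)).astype(np.uint8)
c=max(cv2.findContours(m,0,2)[0],key=cv2.contourArea); x,y,w,h=cv2.boundingRect(c); print('die bbox',x+395,y+225,w,h)
print('stump',cl(wplane(T,428,250,.071)),'block right/low',cl(wplane(T,x+395+w,y+225+h,.06)), 'right/up', cl(wplane(T,x+395+w,y+226,.06)))
T3=np.load('T3.npy'); im=cv2.imread('pics/w3.png'); hs=cv2.cvtColor(im,cv2.COLOR_BGR2HSV)
q=[(104,220),(3,262),(75,362),(160,325)]
W=[wplane(T3,*k,.022)[:2] for k in q]; print('tray',np.round(W,3).tolist(),[np.linalg.norm(W[i]-W[(i+1)%4]).round(3) for i in range(4)])
print('w5 corner right',wplane(T,94,281,.022).round(3),'top',wplane(T,28,171,.022).round(3))
E
```

```text
die bbox 395 229 54 33
stump (np.float64(67.7), np.float64(0.0)) block right/low (np.float64(95.0), np.float64(-16.7)) right/up (np.float64(89.8), np.float64(15.2))
tray [[0.459, -0.275], [0.478, -0.392], [0.609, -0.372], [0.583, -0.263]] [np.float64(0.118), np.float64(0.132), np.float64(0.113), np.float64(0.125)]
w5 corner right [ 0.592 -0.257  0.022] top [ 0.464 -0.273  0.022]
```

Converted, 12.25 cm / 75 = 0.1633, -7.8 cm / 75 = -0.104.

Call:
servo_tool:
  moves:
    - [0.082,0.1633,-0.0267,0]
    - [0.082,0.1633,-0.0533,0]
    - [0.082,0.1633,-0.0933,0]
    - [0.082,0.1633,-0.104,0]
    - [0.082,0.1633,-0.104,0]
    - [0.082,0.1633,-0.104,0]
    - [0.082,0.1633,-0.104,0]
  claw: 0.32

```text
time: 10.65
ee_pos: [0.6097, 0.0845, 0.1008]
tcp_rot: [-180.0, -0.0, 167.4]
wrist_force: [-0.2, -0.0, 0.6]
opening: 0.0582
grasp_force: 0.0
```

```bash
python3 -c "
from h import *
st()"
```

```text
t 10.65 clamp xyz mm 66.6 -1.2 100.8 F clamp -0.1 0.2 0.6 rot [-180.    -0.   167.4]
```

Converted, -5.8 cm / 75 = -0.0773, 0.25 cm / 75 = 0.0033.

Call:
servo_tool:
  moves:
    - [0.0007,0.0033,-0.0133,0]
    - [0.0007,0.0033,-0.04,0]
    - [0.0007,0.0033,-0.06,0]
    - [0.0007,0.0033,-0.072,0]
    - [0.0007,0.0033,-0.0773,0]
    - [0.0007,0.0033,-0.0773,0]
    - [0.0007,0.0033,-0.0773,0]

```text
time: 11.23
ee_pos: [0.611, 0.0881, 0.0432]
tcp_rot: [180.0, 0.1, 167.4]
wrist_force: [-0.4, -0.2, 0.9]
opening: 0.058
grasp_force: 0.0
```

Call:
servo_tool:
  moves:
    - [0,0,0,0]
    - [0,0,0,0]
    - [0,0,0,0]
    - [0,0,0,0]
    - [0,0,0,0]
    - [0,0,0,0]
  claw: 1
  force: 25

```text
time: 11.73
ee_pos: [0.6113, 0.0885, 0.0435]
tcp_rot: [180.0, 0.1, 167.4]
wrist_force: [-0.9, -0.4, 6.7]
opening: 0.0352
grasp_force: 26.5
```

```bash
python3 -c "
from h import *
st()"
```

```text
t 11.73 clamp xyz mm 70.8 -1.9 43.5 F clamp -0.5 0.8 6.7 rot [1.800e+02 1.000e-01 1.674e+02]
```

The fingers hold the 36 mm block: opening 35 mm, grip 26 N. Lifting.

Converted, 9 cm / 75 = 0.12, 8 cm / 75 = 0.1067.

Call:
servo_tool:
  moves:
    - [0,0,0.004,0]
    - [0,0,0.0107,0]
    - [0,0,0.0213,0]
    - [0,0,0.0373,0]
    - [0,0,0.056,0]
    - [0,0,0.08,0]
    - [0,0,0.1067,0]
    - [0,0,0.12,0]
    - [0,0,0.12,0]
    - [0,0,0.12,0]

```text
time: 12.57
ee_pos: [0.6107, 0.0885, 0.1325]
tcp_rot: [180.0, 0.0, 167.4]
wrist_force: [-0.0, 0.4, -1.5]
opening: 0.0354
grasp_force: 25.8
```

```bash
python3 - <<'E'
from h import *
st(); snap('side','sd6'); snap('scene','s6'); print(get_obs()['opening'])
a=cv2.imread('pics/sd6.png')[170:300,180:330]; b=cv2.imread('pics/s6.png')[120:250,240:390]
cv2.imwrite('pics/c6.png',cv2.resize(np.hstack([a,b]),None,fx=2.6,fy=2.6,interpolation=cv2.INTER_CUBIC))
E
```

```text
t 12.57 clamp xyz mm 70.7 -1.3 132.5 F clamp 0.4 0.1 -1.5 rot [180.    0.  167.4]
0.03527341461281313
```

View pics/c6.png

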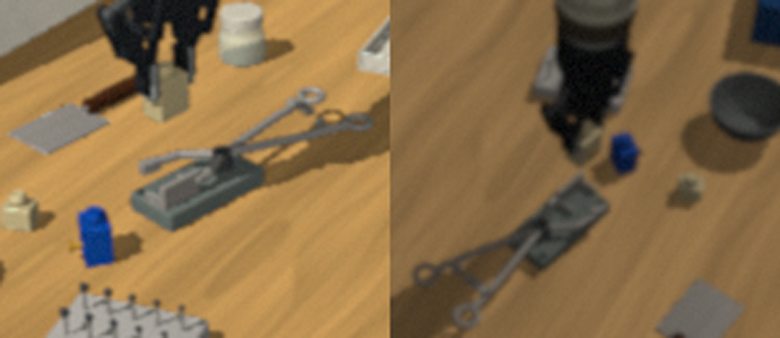

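The die hangs upright between the fingers, clear of the open forceps. Carrying it to the tray.

Converted, -41.8 cm / 75 = -0.5573, -7.4 cm / 75 = -0.0987.

Call:
servo_tool:
  moves:
    - [-0.0053,-0.0267,0,0]
    - [-0.012,-0.0667,0,0]
    - [-0.02,-0.1133,0,0]
    - [-0.028,-0.16,0,0]
    - [-0.0373,-0.2067,0,0]
    - [-0.0453,-0.2533,0,0]
    - [-0.0533,-0.3,0,0]
    - [-0.0613,-0.3467,0,0]
    - [-0.0693,-0.3933,0,0]
    - [-0.0787,-0.44,0,0]
    - [-0.0867,-0.4867,0,0]
    - [-0.0933,-0.5267,0,0]
    - [-0.0987,-0.5507,0,0]
    - [-0.0987,-0.5573,0,0]
    - [-0.0987,-0.5573,0,0]
    - [-0.0987,-0.5573,-0.0267,0]
    - [-0.0987,-0.5573,-0.0667,0]
    - [-0.0987,-0.5573,-0.1,0]
    - [-0.0987,-0.5573,-0.12,0]
    - [-0.0987,-0.5573,-0.12,0]

```text
time: 14.33
ee_pos: [0.5349, -0.3268, 0.0376]
tcp_rot: [179.9, -0.4, 167.5]
wrist_force: [-1.0, 1.3, -0.7]
opening: 0.0355
grasp_force: 25.7
```

Converted, -1.2 cm / 75 = -0.016, -1.1 cm / 75 = -0.0147.

Call:
servo_tool:
  moves:
    - [0,0,-0.004,0]
    - [0,0,-0.008,0]
    - [0,0,-0.012,0]
    - [0,0,-0.0147,0]
    - [0,0,-0.016,0]
    - [0,0,-0.016,0]

```text
time: 14.83
ee_pos: [0.5367, -0.3297, 0.0305]
tcp_rot: [-180.0, 0.0, 167.4]
wrist_force: [-0.1, 0.7, -0.4]
opening: 0.0356
grasp_force: 25.7
```

```bash
python3 -c "
from h import *
st(); snap('scene','s7')
print(get_obs()['ee_pos'],get_obs()['opening'])
a=cv2.imread('pics/s7.png')[220:340,150:310]
cv2.imwrite('pics/s7c.png',cv2.resize(a,None,fx=4.5,fy=4.5,interpolation=cv2.INTER_CUBIC))"
```

```text
t 14.83 clamp xyz mm -353.5 -20.3 30.5 F clamp 0.7 0.3 -0.4 rot [-180.     0.   167.4]
[ 0.53671246 -0.32966941  0.03054903] 0.03566802384745768
```

Converted, -0.25 cm / 75 = -0.0033, -0.2 cm / 75 = -0.0027.

Call:
servo_tool:
  moves:
    - [0,0,-0.0013,0]
    - [0,0,-0.0027,0]
    - [0,0,-0.0033,0]
    - [0,0,-0.0033,0]

```text
time: 15.22
ee_pos: [0.5366, -0.3296, 0.0276]
tcp_rot: [180.0, -0.0, 167.4]
wrist_force: [-0.3, -0.1, -1.2]
opening: 0.0358
grasp_force: 25.7
```

Converted, -0.1 cm / 75 = -0.0013, -0.05 cm / 75 = -0.0007.

Call:
servo_tool:
  moves:
    - [0,0,-0.0007,0]
    - [0,0,-0.0013,0]
    - [0,0,-0.0013,0]

```text
time: 15.47
ee_pos: [0.5366, -0.3296, 0.0275]
tcp_rot: [-180.0, 0.0, 167.4]
wrist_force: [-3.2, 1.9, 5.1]
opening: 0.0355
grasp_force: 26.4
```

Contact is at z = 27.5 mm, as predicted. Releasing slowly, then lifting.

Call:
servo_tool:
  moves:
    - [0,0,0.0007,0]
    - [0,0,0.0007,0]
    - [0,0,0.0007,0]
    - [0,0,0.0007,0]
    - [0,0,0.0007,0]
    - [0,0,0.0007,0]
  claw: 0.32

```text
time: 15.97
ee_pos: [0.5366, -0.3296, 0.0272]
tcp_rot: [180.0, -0.0, 167.4]
wrist_force: [0.1, 0.1, -0.1]
opening: 0.058
grasp_force: 0.0
```

Converted, 17 cm / 75 = 0.2267, 15 cm / 75 = 0.2.

Call:
servo_tool:
  moves:
    - [0,0,0.0067,0]
    - [0,0,0.0267,0]
    - [0,0,0.0533,0]
    - [0,0,0.0933,0]
    - [0,0,0.1467,0]
    - [0,0,0.2,0]
    - [-0.0533,0.1333,0.2267,0]
    - [-0.1067,0.16,0.2267,0]
    - [-0.1067,0.16,0.2267,0]
    - [-0.1067,0.16,0.2267,0]
    - [-0.1067,0.16,0.2267,0]

```text
time: 16.88
ee_pos: [0.4548, -0.207, 0.1996]
tcp_rot: [-180.0, 0.1, 167.5]
wrist_force: [0.5, -0.1, -0.6]
opening: 0.0582
grasp_force: 0.0
```

```bash
python3 - <<'E'
from h import *
st(); snap('scene','s8'); snap('wrist','w8'); a=cv2.imread('pics/s8.png')[160:340,130:370]; b=cv2.imread('pics/w8.png')
cv2.imwrite('pics/c8.png',np.hstack([cv2.resize(a,(400,300),interpolation=cv2.INTER_CUBIC),cv2.resize(b,(400,300))]))
E
```

```text
t 16.88 clamp xyz mm -251.7 86.4 199.6 F clamp -0.0 -0.5 -0.6 rot [-1.800e+02  1.000e-01  1.675e+02]
```

View pics/c8.png

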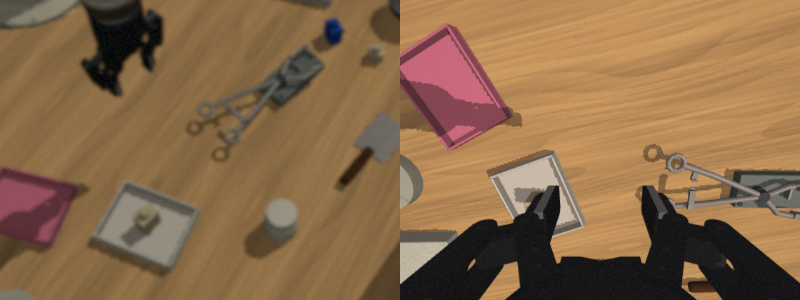

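The die stands upright in the middle of the white tray (left panel, at (147,217)). The forceps are open and everything else is where it was, so I'm handing in.

```bash
python3 -c "
from workcell import *
print(job_done())"
```

```text
the job is handed in; nothing more can be done
None
```

I handed the job in at about 17 s: the forceps locked on the second tooth and held alone, I pressed the handle down and it sprang fully open, and the die now stands upright in the white tray; I had no close view of the pin after the lift.

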